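# Shut and lock the blue tile's drawer

### The job

Both drawers of the small wooden tile chest stand open. With the fingertips push the drawer in which the blue test tile lies fully home, then push the black knob of the steel locking bar on top of the chest sideways, all the way over to that drawer's side, so that its tongue locks the drawer. Leave the other drawer standing open as it is, do not touch the tiles or lift anything, and do not disturb the cups and the jar nearby.

Things in the scene. Friction and masses are not known exactly. Their poses are not given: they have to be found in the camera images.
- tile_chest: small light wooden chest, fixed, 140 mm deep (x), 218 wide (y), 80 high, two drawers side by side. Origin: centre of its underside. Front (-x side) faces roughly world +y, turned 0 to 30 degrees towards the robot; drawers slide out there. +y is left for someone facing the front, so the left drawer is the one farther from the robot. Flat top at z = 80 mm. A wall with hung frames rises from world x = 0.58
- left_drawer (a joint): left drawer (seen facing the fronts; centre line at chest y = +57 mm): 0 m = fully home, front flush with the chest; grows as it slides out along chest -x, to at most 0.075. Starts 0.05 to 0.07 open. About 1.5 N friction and slight damping; stays where it is left, no spring or latch
- right_drawer (a joint): right drawer (seen facing the fronts; centre line at chest y = -57 mm): 0 m = fully home, front flush with the chest; grows as it slides out along chest -x, to at most 0.075. Starts 0.05 to 0.07 open. About 1.5 N friction and slight damping; stays where it is left, no spring or latch
- left_drawer_face (a point): point on the outside of the left drawer's front, mid-width, 42 mm above the table; moves with the drawer. The front is a flat upright wooden panel 86 mm wide, z = 16 to 68 mm, 10 mm thick, with a finger notch 24 mm wide, 12 deep in the middle of its top edge. The walls behind it reach z = 55 mm, the floor 22 mm. Fully home, this point is at chest x = -70 mm
- right_drawer_face (a point): point on the outside of the right drawer's front, mid-width, 42 mm above the table; moves with the drawer. The front is a flat upright wooden panel 86 mm wide, z = 16 to 68 mm, 10 mm thick, with a finger notch 24 mm wide, 12 deep in the middle of its top edge. The walls behind it reach z = 55 mm, the floor 22 mm. Fully home, this point is at chest x = -70 mm
- lock_bar (a joint): steel locking bar sliding along chest y on the top front edge: about 0 at the start (tongue before the 24 mm post between the drawers), +0.032 m = left end stop, locks the left drawer, -0.032 = right end stop, locks the right. About 1.5 N friction, slight damping; stays where left. Its tongue, 22 mm wide, hangs before the front (chest x = -79 to -74 mm) down to z = 54 mm
- lock_knob (a point): point on the axis of the bar's upright round black knob, 98.5 mm above the table, at chest x = -58 mm; moves with the bar. Knob diameter 18 mm at this height, 12 at its neck, from z = 85.5 to 103.5 mm; it stands on the bar's flat plate (26 x 36 mm, top at z = 85.5 mm)
- blue_tile: glaze test tile with dark blue glaze, 66 x 36 x 7 mm, lying flat and crosswise in one of the two open drawers just behind its front (which of the two varies), the ochre tile in the other. Origin: centre of its underside; x along its length
- ochre_tile: glaze test tile with ochre glaze, 66 x 36 x 7 mm, lying flat and crosswise in one of the two open drawers just behind its front (which of the two varies), the blue tile in the other. Origin: centre of its underside; x along its length
- bisque_cup: reddish brown unglazed cup, 72 mm across, 80 mm high, a loose bystander behind the chest; origin: centre of its underside
- green_cup: pale green cup, 66 mm across, 57 mm high, a loose bystander behind the chest; origin: centre of its underside
- yellow_jar: white jar with yellow cap, 48 mm across, 68 mm high, a loose bystander behind the chest; origin: centre of its underside
Things that resemble listed ones, but are neither listed nor needed, are in the scene too. What is meant by the ochre_tile is not green or yellow, and is the smaller of those in its own colour.

How it is judged:
On the way, in this order (a step that is already met when the one before it is completed fails the run):
1. the blue tile's drawer is fully home (((y of blue_tile in the frame of tile_chest above 0 m and value of joint left_drawer below 0.003 m) or (y of blue_tile in the frame of tile_chest below 0 m and value of joint right_drawer below 0.003 m))), for 0.2 s.
2. the locking bar is across that drawer (((y of blue_tile in the frame of tile_chest above 0 m and value of joint left_drawer below 0.003 m and value of joint lock_bar above 0.027 m) or (y of blue_tile in the frame of tile_chest below 0 m and value of joint right_drawer below 0.003 m and value of joint lock_bar below -0.027 m))), for 0.2 s.
At the end, for the whole second after the job is handed in: The drawer with the blue tile is within 3 mm of fully home and the locking bar is within 5 mm of its end stop on that drawer's side, at rest; the other drawer is within 10 mm of where it stood; both tiles lie in their drawers; cups and jar upright within 15 mm of where they stood (((y of blue_tile in the frame of tile_chest above 0 m and value of joint left_drawer below 0.003 m and value of joint lock_bar above 0.027 m and distance of right_drawer_face from where it was at the start of the episode below 0.01 m and y of ochre_tile in the frame of tile_chest below 0 m) or (y of blue_tile in the frame of tile_chest below 0 m and value of joint right_drawer below 0.003 m and value of joint lock_bar below -0.027 m and distance of left_drawer_face from where it was at the start of the episode below 0.01 m and y of ochre_tile in the frame of tile_chest above 0 m)) and distance of each of bisque_cup, green_cup, yellow_jar from where it was at the start of the episode below 0.015 m and angle between each of bisque_cup, green_cup, yellow_jar's own z axis and vertical below 0.2 rad and height (world z) of blue_tile between 0.015 and 0.035 m and height (world z) of ochre_tile between 0.015 and 0.035 m and velocity of joint lock_bar between -0.01 and 0.01 m/s); the robot touches nothing.
It fails at once if the locking bar is pushed across (over 15 mm) before the blue tile's drawer is home ((value of joint lock_bar above 0.015 m or value of joint lock_bar below -0.015 m) and ((y of blue_tile in the frame of tile_chest above 0 m and value of joint left_drawer above 0.006 m) or (y of blue_tile in the frame of tile_chest below 0 m and value of joint right_drawer above 0.006 m))).
It fails at once if the other drawer is moved by more than 10 mm ((y of blue_tile in the frame of tile_chest above 0 m and distance of right_drawer_face from where it was at the start of the episode above 0.01 m) or (y of blue_tile in the frame of tile_chest below 0 m and distance of left_drawer_face from where it was at the start of the episode above 0.01 m)).
It fails at once if the robot touches a tile (contact force between any of the arm, the fingers and blue_tile above 0.3 N or contact force between any of the arm, the fingers and ochre_tile above 0.3 N).
It fails at once if a tile is lifted (height (world z) of any of blue_tile, ochre_tile above 0.045 m).
It fails at once if a cup or the jar is moved by more than 15 mm or lifted (distance of any of bisque_cup, green_cup, yellow_jar from where it was at the start of the episode above 0.015 m).
It also fails if it takes over 51 s, if anything falls off the work surface, if the arm or the gripper's body presses on something with over 40 N, if the wrist force passes 120 N, or if a joint passes its speed limit or range.

### The arm

A 6-joint arm with a two-finger parallel gripper is mounted at the origin on the work surface; the furniture and walls round the work are solid. World frame = base frame: x ahead of the robot, y to its left, z up, the work surface at z = 0. Lengths are in m, angles in rad, forces in N, time in s.
With the tool pointing down it reaches from about 0.25 to 0.725 m from the base axis. Payload 9.7 kg.
Tool frame: the origin (TCP) lies midway between the tips of the shut fingers; the grasp point (between the pads) lies 19 mm behind it (pinch_z is the distance from the TCP to the grasp point, in m); z points along the fingers, y is the line along which they close (so a half turn about z gives the same grasp; the last joint's range is limited). The gripper opens to 85 mm and grips with 20 to 120 N. Pads are 22 mm wide; open, the fingers measure 114 mm over their backs; the gripper's body (76 mm by 85 mm) begins 54 mm behind the grasp point. The pads swing forward as they close: fully open they stand 13 mm farther back than shut.
Start: joints at [-1.334, 0.087, 0.176, 1.66, 0, 1.571], TCP at [0.129, -0.535, 0.231] pointing down, gripper open.
Joint ranges: [-3.13, 3.13], [-0.85, 1.81], [-1.15, 1.24], [-2.2, 2.28], [-1.44, 1.52], [-3.14, 3.14]. Speed limits (rad/s): [2.22, 2.22, 2.57, 3.14, 3.14, 3.14].

### API

Orientations are given as a 3x3 rotation matrix whose columns are the frame's x, y, z axes.
In Python, from workcell import * gives the robot as it stands. The module is installed in compiled form; this text tells all that it offers.
- The arm moves only by the tool step_arm, never from a script. Its argument "steps" is a list of rows, each an object with "rot": the turn, a rotation vector about the tool's x, y, z in degrees, a list of three; "translation": the shift along the tool's x, y, z in cm, a list of three; "fingers": the closure, from 0 (fully open) to 1 (shut). A call has 1 to 12 rows; each row shifts and turns the commanded pose from where the row before left it, along the tool's axes as they then stand; what a row does not reach is not made up. A row lasts 1/12 s, in which the tool goes at most 41.7 mm and 7.16 degrees, less where a joint would pass 70% of its speed; a pose out of reach is approached as far as the arm can. A call is refused whole if a number of a shift passes 4.17 or a number of a turn 7.16, either way. A call with a gripper value outside its range is refused whole. The fingers move at their own pace and stop on an object; "grip_force" is the grip in N (left out, the last holds). Time passes only in rows, so rows that do not move let the fingers close. It gives the time, the measured TCP pose, the force, the opening and the grip force at its end, in the units of the state.
- get_state(): the state, without advancing time (a new reading comes with each control period).
- capture(name): name is "side" or "top" or "wrist"; returns the picture (480x640x3 uint8, blue, green, red); there is no depth.
- get_calibration(name): a dict with "K" (3x3 intrinsics, pixels), "R" (3x3) and "t" (3): a world point X has camera coordinates R X + t. Camera axes: x right, y down, z forward; pixel columns grow to the right and rows downward; lengths in m; the calibration is good to about 2 mm. A picture is of the moment at which its call begins: read the wrist's pose just before it. get_calibration takes no time and is no camera call; for the wrist camera it gives the pose at the moment of the call.
- close_job(): hands the job in; it is judged then, once.
Trained networks look in the newest picture that a camera, given by its name, has taken for a name from the list of things; names that differ only in an ending like _2 or _b are one class to them, and where a whole thing is asked for, a point or a joint stands for the part that bears it (a point fixed in the world has none). Each returns a list of dicts, best first, with "p" (0 to 1); they miss things now and then, are a little off and sometimes report something else, mostly with a low value. They report only what shows in the picture. A call takes as long as a camera call. They do not tell look-alikes from the thing itself.
- trace(camera, name): "pixels" (480x640 bool, what is visible of it) and "location" ([column, row] in pixels, amid what is visible of it).
The state is a dict: "time_s": time; "joint_pos": joint angles; "joint_velocities": joint speeds; "joint_torque": joint torques, N m; "tcp_pos": TCP position; "orientation": TCP orientation; "wrist_force": force on the tool from outside, world axes, zero at the start; "moment": the same for the moment, N m; "opening": finger opening in m; "grip_force": force on a finger pad.
Only numpy, scipy, OpenCV 4.12 (cv2) and the standard library are available. Lean on these libraries where they do the work, as an engineer would, in place of code of your own. Each camera call takes 0.05 s, during which the arm holds its last target. There are 200 camera calls.

## Working session

There is one attempt and no reset: what is moved stays moved. The work goes in short steps, Python scripts to look and compute and a tool call to move; the robot and the scene stay as the last step left them, time stands still between calls to the robot, and variables do not carry over. Pictures are saved under pics/ and viewed, at most 10 in all, crops included, and the job is handed in when it is done.

Besides the shell and the picture viewer there is one more tool, called after "Emit:" by a JSON object that holds its "fn" and its "kwargs", one argument or row to a line. step_arm: Moves the arm, as the interface text tells. Its arguments: {"type":"object","properties":{"steps":{"type":"array","items":{"type":"object","properties":{"rot":{"type":"array","items":{"type":"number"}},"translation":{"type":"array","items":{"type":"number"}},"fingers":{"type":"number"}}}},"grip_force":{"type":"number"}},"required":["steps"]}

```bash
mkdir -p pics
cat > h.py <<'E'
from workcell import *
import numpy as np, cv2
def ray(cam,px,z):
    c=get_calibration(cam);K,R,t=map(np.array,(c["K"],c["R"],c["t"]))
    d=R.T@np.linalg.inv(K)@np.array([px[0],px[1],1.]);o=-R.T@t.ravel()
    return o+d*(z-o[2])/d[2]
def proj(cam,X):
    c=get_calibration(cam);K,R,t=map(np.array,(c["K"],c["R"],c["t"]))
    p=K@(R@np.asarray(X)+t.ravel());return p[:2]/p[2]
E
python3 - <<'E'
from h import *
for c in("top","side"):
    im=capture(c);cv2.imwrite(f"pics/{c}0.png",im)
    for n,z in(("blue_tile",.029),("ochre_tile",.029),("lock_knob",.1),("left_drawer_face",.055),("right_drawer_face",.055),("tile_chest",.08)):
        for r in trace(c,n)[:3]: print(c,n,round(r["p"],2),np.round(r["location"]),np.round(ray(c,r["location"],z),3))
s=get_state();print(s["time_s"],s["tcp_pos"],s["orientation"])
E
```

```text
top blue_tile 0.87 [234. 232.] [0.484 0.285 0.029]
top ochre_tile 0.79 [181. 265.] [0.407 0.41  0.029]
top ochre_tile 0.78 [342. 229.] [0.487 0.024 0.029]
top ochre_tile 0.63 [246. 278.] [0.373 0.256 0.029]
top lock_knob 0.69 [245. 245.] [0.438 0.248 0.1  ]
top left_drawer_face 0.67 [264. 248.] [0.44  0.211 0.055]
top left_drawer_face 0.62 [222. 234.] [0.476 0.309 0.055]
top right_drawer_face 0.69 [232. 284.] [0.357 0.284 0.055]
top right_drawer_face 0.67 [439. 235.] [ 0.462 -0.207  0.055]
top tile_chest 0.85 [263. 245.] [0.441 0.21  0.08 ]
top tile_chest 0.37 [245. 248.] [0.434 0.251 0.08 ]
side blue_tile 0.68 [280. 315.] [0.481 0.296 0.029]
side blue_tile 0.53 [303. 286.] [0.449 0.204 0.029]
side blue_tile 0.25 [307. 291.] [0.437 0.216 0.029]
side ochre_tile 0.87 [374. 208.] [ 0.319 -0.097  0.029]
side ochre_tile 0.86 [299. 363.] [0.411 0.403 0.029]
side ochre_tile 0.56 [332. 312.] [0.366 0.261 0.029]
side lock_knob 0.7 [308. 293.] [0.422 0.272 0.1  ]
side left_drawer_face 0.64 [282. 320.] [0.469 0.324 0.055]
side right_drawer_face 0.82 [333. 320.] [0.358 0.299 0.055]
side tile_chest 0.82 [304. 282.] [0.439 0.231 0.08 ]
0.7 [ 0.12900272 -0.53466268  0.23129379] [[ 9.72108411e-01  2.34531954e-01  1.33987489e-05]
 [ 2.34531954e-01 -9.72108411e-01 -2.08039231e-05]
 [ 8.14585177e-06  2.33661034e-05 -1.00000000e+00]]
```

View pics/top0.png

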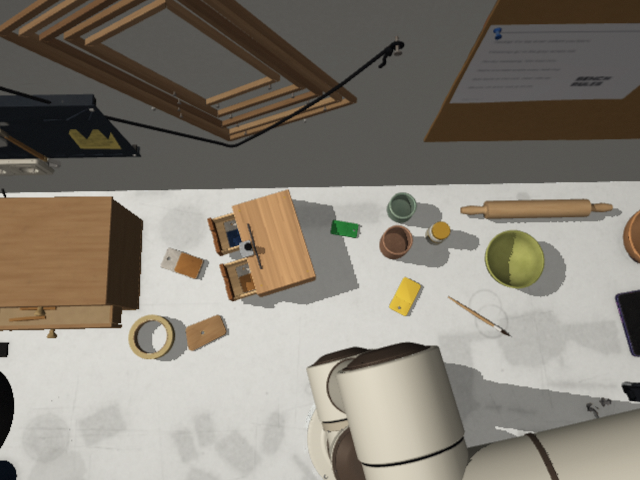

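View pics/side0.png

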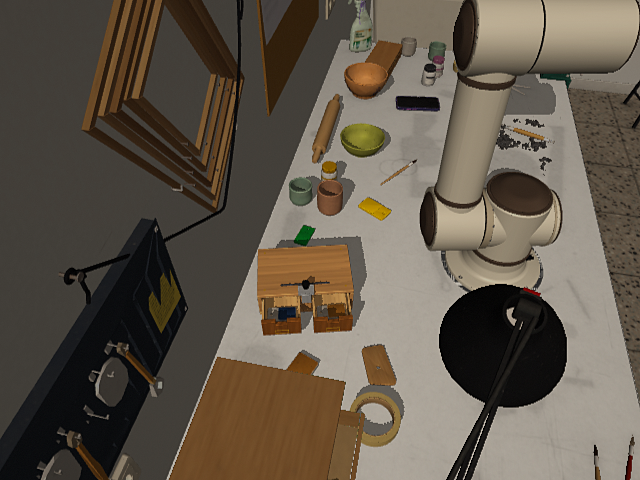

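Blue tile (234,232 top) lies in the far = left drawer, ochre in the right one; the knob is at (245,245) top. I'll fit the chest pose from corners next.

Run:
```python
from h import *
a=cv2.imread("pics/top0.png")[180:305,200:325];b=cv2.imread("pics/side0.png")[235:345,245:370]
A=cv2.resize(a,None,fx=4.5,fy=4.5,interpolation=3)[:562,:400+160];cv2.imwrite("pics/tc.png",A)
B=cv2.resize(b,None,fx=5,fy=5,interpolation=3);cv2.imwrite("pics/sc.png",B)
```

```text
(no output)
```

View pics/tc.png

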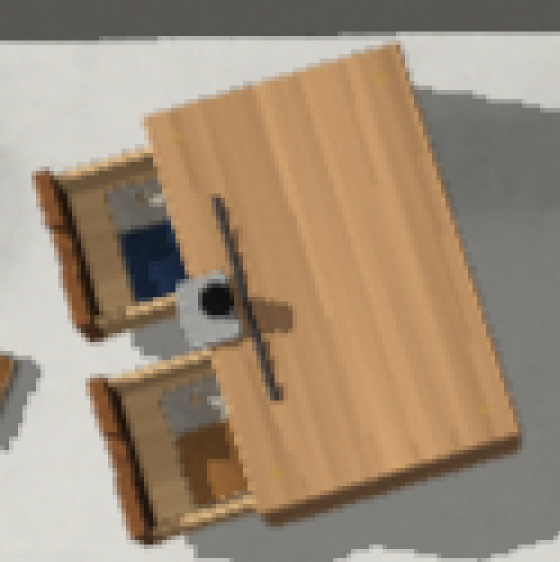

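View pics/sc.png

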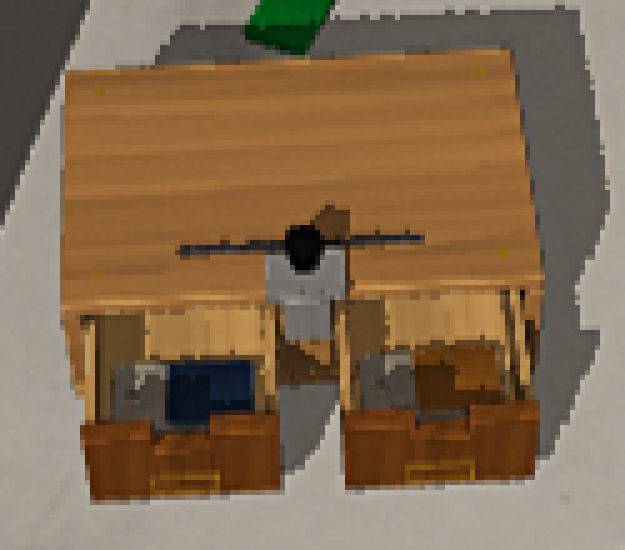

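The top crop shows the chest's top corners at (146,118), (399,43), (520,434) and (268,514), with the knob at (215,299). The side crop shows them at (63,308), (65,72), (512,50) and (541,282). The left drawer front's outer top edge runs (36,172)–(85,338) in the top crop.

Run:
```python
from h import *
from scipy.optimize import least_squares
T=np.array([(146,118),(399,43),(520,434),(268,514)])/4.5+[200,180]
S=np.array([(63,308),(65,72),(512,50),(541,282)])/5+[245,235]
L=[(-.07,.109),(.07,.109),(.07,-.109),(-.07,-.109)]
def W(p,x,y,z):
    a=p[2];return np.array([p[0]+x*np.sin(a)+y*np.cos(a),p[1]-x*np.cos(a)+y*np.sin(a),z])
f=lambda p:np.concatenate([proj(c,W(p,x,y,.08))-q for c,Q in(("top",T),("side",S)) for (x,y),q in zip(L,Q)])
r=least_squares(f,[.44,.21,.25]);p=r.x;print(p,np.degrees(p[2]));print(np.round(r.fun,1))
np.save("p.npy",p)
def loc(X):
    d=X[:2]-p[:2];a=p[2];return np.array([d[0]*np.sin(a)-d[1]*np.cos(a),d[0]*np.cos(a)+d[1]*np.sin(a)])
for c,q,z in(("top",(200+215/4.5,180+299/4.5),.1035),("side",(245+303/5,235+240/5),.1)):print("knob",loc(ray(c,q,z)))
for q in((36,172),(85,338),(90,380),(140,542)):print("edge",loc(ray("top",(200+q[0]/4.5,180+q[1]/4.5),.068)))
for q in((82,428),(283,420),(342,415),(538,402)):print("edge",loc(ray("side",(245+q[0]/5,235+q[1]/5),.068)))
print("knob w",W(p,-.058,0,.0985),"face",W(p,-.13,.057,.042),W(p,-.07,.057,.042),"x",W(p,1,0,0)-W(p,0,0,0))
```

```text
[0.44959616 0.18798126 0.28171907] 16.141313854015138
[-2.   0.4 -1.  -0.  -0.3  0.5 -3.2  1.2 -0.7 -2.  -0.4 -2.  -0.3 -2.4
  0.7 -2.6]
knob [-0.05588793  0.00021483]
knob [-0.06073074 -0.00079154]
edge [-0.12877923  0.10105949]
edge [-0.12769927  0.00834578]
edge [-0.13104728 -0.01356439]
edge [-0.12892903 -0.10128896]
edge [-0.13128788  0.09958969]
edge [-0.13357039  0.01244631]
edge [-0.13288731 -0.01332488]
edge [-0.13245944 -0.0993843 ]
knob w [0.43347173 0.24369484 0.0985    ] face [0.4682082  0.32870295 0.042     ] [0.48488864 0.27106821 0.042     ] x [ 0.27800736 -0.96057894  0.        ]
```

Emit:
{"fn": "step_arm", "kwargs": {
  "steps": [
    {"translation":[3.9,-0.9,0],"rot":[0,0,-4.5],"fingers":1},
    {"translation":[3.9,-0.9,0],"rot":[0,0,-4.5],"fingers":1},
    {"translation":[3.9,-0.9,0],"rot":[0,0,-4.5],"fingers":1},
    {"translation":[3.9,-0.9,0],"rot":[0,0,-4.5],"fingers":1},
    {"translation":[3.9,-0.9,0],"rot":[0,0,-4.5],"fingers":1},
    {"translation":[3.9,-0.9,0],"rot":[0,0,-4.5],"fingers":1},
    {"translation":[3.9,-0.9,0],"rot":[0,0,-4.5],"fingers":1},
    {"translation":[3.9,-0.9,0],"rot":[0,0,-4.5],"fingers":1},
    {"translation":[3.9,-0.9,0],"rot":[0,0,-4.5],"fingers":1},
    {"translation":[3.9,-0.9,0],"rot":[0,0,-4.5],"fingers":1},
    {"translation":[3.9,-0.9,0],"rot":[0,0,-4.5],"fingers":1},
    {"translation":[3.9,-0.9,0],"rot":[0,0,-4.5],"fingers":1}
  ]
}}

```text
time_s: 1.7
tcp_pos: [0.4189, -0.1716, 0.2312]
orientation: [[0.378, 0.926, 0.0], [0.926, -0.378, -0.0], [0.0, 0.0, -1.0]]
wrist_force: [0.9, -0.9, -0.1]
opening: -0.0001
grip_force: 0.0
```

Emit:
{"fn": "step_arm", "kwargs": {
  "steps": [
    {"translation":[3.9,-0.6,0],"rot":[0,0,-3.2],"fingers":1},
    {"translation":[3.9,-0.6,0],"rot":[0,0,-3.2],"fingers":1},
    {"translation":[3.9,-0.6,0],"rot":[0,0,-3.2],"fingers":1},
    {"translation":[3.9,-0.6,0],"rot":[0,0,-3.2],"fingers":1},
    {"translation":[3.9,0,0],"rot":[0,0,-3.2],"fingers":1},
    {"translation":[3.9,0,0],"rot":[0,0,-3.2],"fingers":1},
    {"translation":[3.9,0,0],"rot":[0,0,-3.2],"fingers":1},
    {"translation":[3.9,0,0],"rot":[0,0,-3.2],"fingers":1},
    {"translation":[3.9,0,0],"rot":[0,0,-3.2],"fingers":1},
    {"translation":[0,0,0],"rot":[0,0,-3.2],"fingers":1},
    {"translation":[0,0,0],"rot":[0,0,-3.2],"fingers":1},
    {"translation":[0,0,0],"rot":[0,0,-3.2],"fingers":1}
  ]
}}

```text
time_s: 2.7
tcp_pos: [0.4534, 0.1774, 0.2312]
orientation: [[-0.28, 0.96, -0.0], [0.96, 0.28, -0.0], [-0.0, -0.0, -1.0]]
wrist_force: [0.0, -0.5, 0.6]
opening: 0.0001
grip_force: 0.0
```

Run:
```python
from h import *
im=capture("wrist")
p=np.load("p.npy");a=p[2]
def W(x,y,z): return np.array([p[0]+x*np.sin(a)+y*np.cos(a),p[1]-x*np.cos(a)+y*np.sin(a),z])
for x in(-.07,.07):
  for y in(-.109,.109):
    q=proj("wrist",W(x,y,.08));cv2.circle(im,(int(q[0]),int(q[1])),3,(0,0,255),-1)
for y in(.1,.014,-.014,-.1):
    q=proj("wrist",W(-.13,y,.068));cv2.circle(im,(int(q[0]),int(q[1])),3,(0,255,0),-1)
q=proj("wrist",W(-.058,0,.1035));cv2.circle(im,(int(q[0]),int(q[1])),3,(255,0,255),-1)
cv2.imwrite("pics/w1.png",im)
s=get_state();print(s["time_s"],s["tcp_pos"],s["joint_pos"])
```

```text
2.75 [0.45346826 0.17695515 0.23124131] [ 3.72069729e-01 -6.39373782e-02  2.35640014e-02  1.65840722e+00
 -2.97533928e-05  1.65622621e+00]
```

View pics/w1.png

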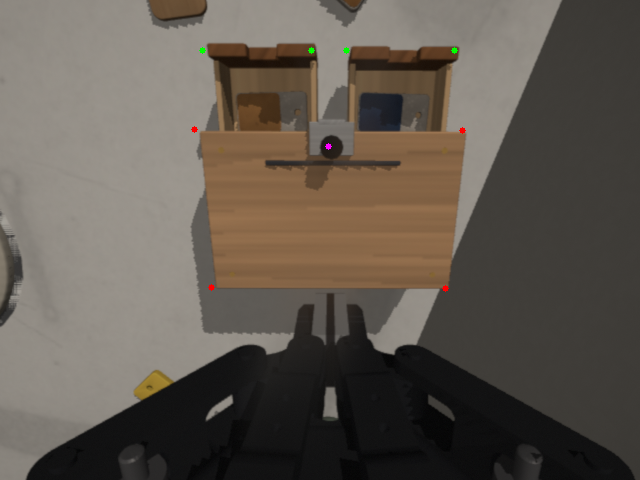

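The overlay agrees to about 2–3 mm: the real chest sits about 2 mm further along +chest y, and the left drawer front is at x≈-0.133. Next I move out in front of the left drawer and lower the closed fingertips.

Emit:
{"fn": "step_arm", "kwargs": {
  "steps": [
    {"translation":[3.05,0.98,0],"rot":[0,0,0],"fingers":1},
    {"translation":[3.05,0.98,0],"fingers":1,"rot":[0,0,0]},
    {"translation":[3.05,0.98,0],"fingers":1,"rot":[0,0,0]},
    {"translation":[3.05,0.98,0],"fingers":1,"rot":[0,0,0]},
    {"translation":[3.05,0.98,0],"fingers":1,"rot":[0,0,0]},
    {"translation":[3.05,0.98,0],"fingers":1,"rot":[0,0,0]},
    {"translation":[0,0,3.1],"fingers":1,"rot":[0,0,0]},
    {"translation":[0,0,3.1],"fingers":1,"rot":[0,0,0]},
    {"translation":[0,0,3.1],"fingers":1,"rot":[0,0,0]},
    {"translation":[0,0,3.1],"fingers":1,"rot":[0,0,0]},
    {"translation":[0,0,3.1],"fingers":1,"rot":[0,0,0]},
    {"translation":[0,0,3.1],"fingers":1,"rot":[0,0,0]}
  ]
}}

```text
time_s: 3.75
tcp_pos: [0.4598, 0.3682, 0.0439]
orientation: [[-0.274, 0.962, 0.0], [0.962, 0.274, 0.0], [0.0, 0.0, -1.0]]
wrist_force: [-0.0, 0.1, -1.0]
opening: -0.0001
grip_force: 0.0
```

Run:
```python
from h import *
p=np.load("p.npy");a=p[2];s=get_state();d=s["tcp_pos"][:2]-p[:2]
print(s["tcp_pos"],d[0]*np.sin(a)-d[1]*np.cos(a),d[0]*np.cos(a)+d[1]*np.sin(a))
cv2.imwrite("pics/w2.png",capture("wrist")); cv2.imwrite("pics/s2.png",capture("side")[190:430,180:500])
```

```text
[0.45975355 0.36821899 0.04386492] -0.17030873221549514 0.05986439406062566
```

View pics/s2.png

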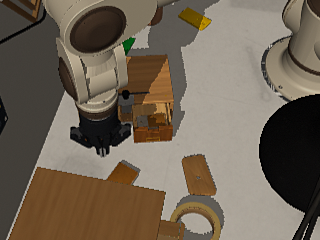

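The side view shows the closed fingertips in front of the left drawer, clear of it. Now I push.

Emit:
{"fn": "step_arm", "kwargs": {
  "steps": [
    {"translation":[-1.0,0,0],"fingers":1,"rot":[0,0,0]},
    {"translation":[-1.0,0,0],"fingers":1,"rot":[0,0,0]},
    {"translation":[-0.8,0,0],"fingers":1,"rot":[0,0,0]},
    {"translation":[-0.8,0,0],"fingers":1,"rot":[0,0,0]},
    {"translation":[-0.8,0,0],"fingers":1,"rot":[0,0,0]},
    {"translation":[-0.8,0,0],"fingers":1,"rot":[0,0,0]},
    {"translation":[-0.8,0,0],"fingers":1,"rot":[0,0,0]},
    {"translation":[-0.8,0,0],"fingers":1,"rot":[0,0,0]},
    {"translation":[-0.6,0,0],"fingers":1,"rot":[0,0,0]},
    {"translation":[-0.6,0,0],"fingers":1,"rot":[0,0,0]}
  ]
}}

```text
time_s: 4.68
tcp_pos: [0.482, 0.2908, 0.0453]
orientation: [[-0.275, 0.961, -0.0], [0.961, 0.275, -0.0], [-0.0, -0.0, -1.0]]
wrist_force: [-0.1, 2.5, 1.0]
opening: 0.0001
grip_force: 1.0
```

Emit:
{"fn": "step_arm", "kwargs": {
  "steps": [
    {"translation":[-0.3,0,0],"fingers":1,"rot":[0,0,0]},
    {"translation":[-0.3,0,0],"fingers":1,"rot":[0,0,0]},
    {"translation":[0,0,0],"fingers":1,"rot":[0,0,0]}
  ]
}}

```text
time_s: 4.93
tcp_pos: [0.4835, 0.2851, 0.0451]
orientation: [[-0.275, 0.962, -0.0], [0.962, 0.275, -0.001], [-0.001, -0.001, -1.0]]
wrist_force: [-0.3, -0.3, 0.9]
opening: 0.0
grip_force: 0.0
```

Emit:
{"fn": "step_arm", "kwargs": {
  "steps": [
    {"translation":[-0.3,0,0],"fingers":1,"rot":[0,0,0]},
    {"translation":[-0.2,0,0],"fingers":1,"rot":[0,0,0]},
    {"translation":[0,0,0],"fingers":1,"rot":[0,0,0]}
  ]
}}

```text
time_s: 5.18
tcp_pos: [0.4841, 0.2826, 0.0451]
orientation: [[-0.277, 0.961, -0.002], [0.961, 0.277, 0.004], [0.004, -0.001, -1.0]]
wrist_force: [-2.7, 11.4, -1.3]
opening: 0.0004
grip_force: 5.9
```

The 11.7 N stop at tcp chest x=-0.081 is exactly where fully home should be. Now I back off, rise, and go to the far side of the knob.

Emit:
{"fn": "step_arm", "kwargs": {
  "steps": [
    {"translation":[1.3,0,0],"fingers":1,"rot":[0,0,0]},
    {"translation":[1.3,0,0],"fingers":1,"rot":[0,0,0]},
    {"translation":[0,0,-3.0],"fingers":1,"rot":[0,0,0]},
    {"translation":[0,0,-3.0],"fingers":1,"rot":[0,0,0]},
    {"translation":[0,0,-3.0],"fingers":1,"rot":[0,0,0]},
    {"translation":[0,0,0],"fingers":1,"rot":[0,0,0]},
    {"translation":[0,-3.5,0],"fingers":1,"rot":[0,0,0]},
    {"translation":[0,-3.5,0],"fingers":1,"rot":[0,0,0]},
    {"translation":[0,-3.5,0],"fingers":1,"rot":[0,0,0]},
    {"translation":[-2.2,0,0],"fingers":1,"rot":[0,0,0]},
    {"translation":[-2.2,0,0],"fingers":1,"rot":[0,0,0]},
    {"translation":[0,0,0],"fingers":1,"rot":[0,0,0]}
  ]
}}

```text
time_s: 6.18
tcp_pos: [0.3887, 0.2333, 0.1356]
orientation: [[-0.275, 0.961, 0.001], [0.961, 0.275, -0.001], [-0.001, 0.001, -1.0]]
wrist_force: [0.6, 0.5, 0.5]
opening: -0.0001
grip_force: 0.0
```

Run:
```python
from h import *
p=np.load("p.npy");a=p[2];s=get_state();d=s["tcp_pos"][:2]-p[:2]
print(s["tcp_pos"],d[0]*np.sin(a)-d[1]*np.cos(a),d[0]*np.cos(a)+d[1]*np.sin(a))
cv2.imwrite("pics/w3.png",np.hstack([capture("wrist")[:,80:560]])); cv2.imwrite("pics/s3.png",cv2.resize(capture("side")[220:340,230:390],None,fx=4,fy=4))
```

```text
[0.38872933 0.23331316 0.13556215] -0.06046629342645693 -0.045864794774057555
```

View pics/s3.png

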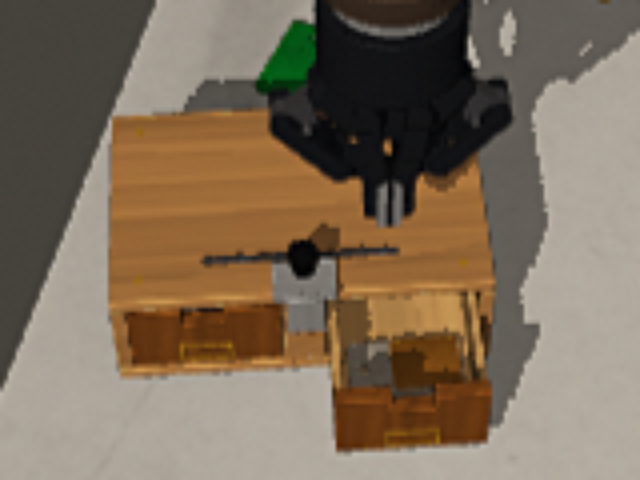

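View pics/w3.png

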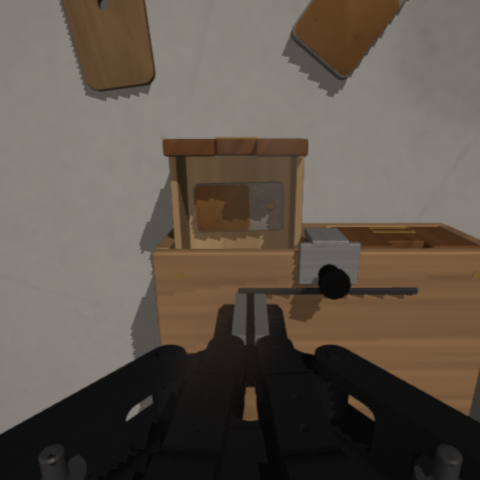

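The left drawer is flush, and the fingertips are on the ochre side of the knob. Now I lower and push towards +chest y.

Emit:
{"fn": "step_arm", "kwargs": {
  "steps": [
    {"translation":[0.3,0,1.4],"fingers":1,"rot":[0,0,0]},
    {"translation":[0,0,1.4],"fingers":1,"rot":[0,0,0]},
    {"translation":[0,0,1.3],"fingers":1,"rot":[0,0,0]},
    {"translation":[0,0,0],"fingers":1,"rot":[0,0,0]},
    {"translation":[0,0.8,0],"fingers":1,"rot":[0,0,0]},
    {"translation":[0,0.8,0],"fingers":1,"rot":[0,0,0]},
    {"translation":[0,0.6,0],"fingers":1,"rot":[0,0,0]},
    {"translation":[0,0.6,0],"fingers":1,"rot":[0,0,0]},
    {"translation":[0,0.6,0],"fingers":1,"rot":[0,0,0]},
    {"translation":[0,0.6,0],"fingers":1,"rot":[0,0,0]}
  ]
}}

```text
time_s: 7.12
tcp_pos: [0.4272, 0.249, 0.0947]
orientation: [[-0.275, 0.961, -0.0], [0.961, 0.275, 0.0], [0.0, 0.0, -1.0]]
wrist_force: [-2.8, 0.9, 1.9]
opening: 0.0002
grip_force: 1.3
```

Emit:
{"fn": "step_arm", "kwargs": {
  "steps": [
    {"translation":[0,0.5,0],"fingers":1,"rot":[0,0,0]},
    {"translation":[0,0.4,0],"fingers":1,"rot":[0,0,0]},
    {"translation":[0,0.3,0],"fingers":1,"rot":[0,0,0]},
    {"translation":[0,0,0],"fingers":1,"rot":[0,0,0]}
  ]
}}

```text
time_s: 7.45
tcp_pos: [0.4386, 0.252, 0.0943]
orientation: [[-0.275, 0.961, 0.0], [0.961, 0.275, -0.0], [-0.0, 0.0, -1.0]]
wrist_force: [-0.4, 0.6, 0.8]
opening: -0.0
grip_force: 0.2
```

Emit:
{"fn": "step_arm", "kwargs": {
  "steps": [
    {"translation":[0,0.3,0],"fingers":1,"rot":[0,0,0]},
    {"translation":[0,0.3,0],"fingers":1,"rot":[0,0,0]},
    {"translation":[0,0,0],"fingers":1,"rot":[0,0,0]}
  ]
}}

```text
time_s: 7.7
tcp_pos: [0.4441, 0.2536, 0.0942]
orientation: [[-0.275, 0.961, 0.0], [0.961, 0.275, -0.0], [-0.0, 0.0, -1.0]]
wrist_force: [-0.8, 0.4, 0.0]
opening: -0.0
grip_force: 0.4
```

Emit:
{"fn": "step_arm", "kwargs": {
  "steps": [
    {"translation":[0,0.3,0],"fingers":1,"rot":[0,0,0]},
    {"translation":[0,0.3,0],"fingers":1,"rot":[0,0,0]},
    {"translation":[0,0,0],"fingers":1,"rot":[0,0,0]}
  ]
}}

```text
time_s: 7.95
tcp_pos: [0.4467, 0.2544, 0.0938]
orientation: [[-0.275, 0.961, -0.007], [0.961, 0.275, -0.002], [-0.0, -0.007, -1.0]]
wrist_force: [-18.3, -3.8, 8.4]
opening: 0.0
grip_force: 10.0
```

The bar has met its end stop (19 N). Now I back off, rise and check.

Emit:
{"fn": "step_arm", "kwargs": {
  "steps": [
    {"translation":[0,-1.0,0],"fingers":1,"rot":[0,0,0]},
    {"translation":[0,-1.5,0],"fingers":1,"rot":[0,0,0]},
    {"translation":[0,-1.0,0],"fingers":1,"rot":[0,0,0]},
    {"translation":[0,0,-3.0],"fingers":1,"rot":[0,0,0]},
    {"translation":[0,0,-3.5],"fingers":1,"rot":[0,0,0]},
    {"translation":[0,0,-3.5],"fingers":1,"rot":[0,0,0]},
    {"translation":[-3,0,0],"fingers":1,"rot":[0,0,0]},
    {"translation":[-3,0,0],"fingers":1,"rot":[0,0,0]},
    {"translation":[-3,0,0],"fingers":1,"rot":[0,0,0]},
    {"translation":[0,0,0],"fingers":1,"rot":[0,0,0]}
  ]
}}

```text
time_s: 8.78
tcp_pos: [0.4416, 0.1558, 0.1947]
orientation: [[-0.272, 0.962, 0.002], [0.962, 0.272, -0.001], [-0.001, 0.001, -1.0]]
wrist_force: [-0.0, -0.4, -0.6]
opening: 0.0001
grip_force: 0.0
```

Run:
```python
from h import *
im=capture("wrist");cv2.imwrite("pics/w4.png",im)
p=np.load("p.npy");a=p[2]
for r in trace("wrist","lock_knob")[:1]:
    d=(ray("wrist",r["location"],.1)-np.r_[p[:2],0])[:2];print(r["p"],d[0]*np.sin(a)-d[1]*np.cos(a),d[0]*np.cos(a)+d[1]*np.sin(a))
```

```text
0.75 -0.066536141109639 0.028926931716164027
```

View pics/w4.png

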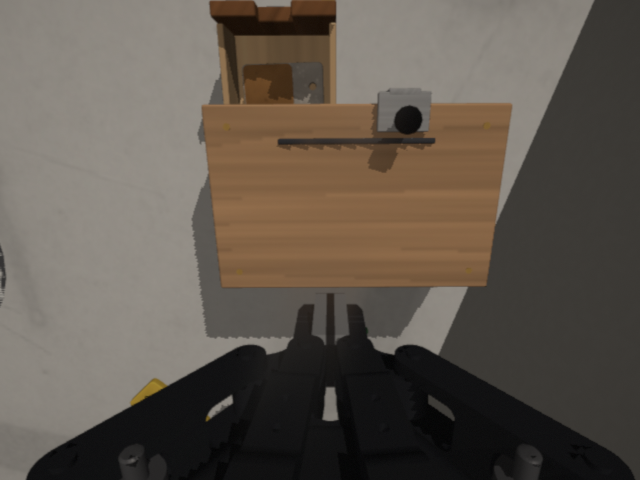

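The left drawer is hidden flush beneath the top edge. The knob is at (408,119), about +33 mm from the chest centre at column 357, so it is at its end stop. The right drawer still stands open.

```bash
python3 -c "
from workcell import *
print(close_job())"
```

```text
the job is handed in; nothing more can be done
None
```

The left drawer, which holds the blue tile, is pushed fully home and the locking bar is at its left end stop across it. The right drawer was left open as it stood, and the job is handed in; no verdict came back.

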